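# Move a row of reserved books to the other rack in reverse order

### The job

Move the four books from the full rack to the empty rack in reverse order: the book that now stands leftmost goes into the rightmost steel slot of the empty rack, the second from the left into the second slot from the right, and so on, one book in each slot. Stand each one down gently in its slot, without dropping it or tipping it over, upright on the same edge as before, square with the slot and centred front to back, and let go of it; you are finished when all four stand still.

Things in the scene. Friction and masses are not known exactly. Their poses are not given: they have to be found in the camera images.
- full_rack: rack holding the books at the start, left or right of the other: fixed light wooden board 190 (x) x 300 (y) x 12 mm with four dark steel U-shaped cradles, centred at x = 0, y = -111, -37, 37, 111 mm. Origin: centre of the board's underside, on the worktop; x away from the robot, y along the row to the robot's left, z up (turned by up to 0.2 rad)
- empty_rack: rack to be filled: like full_rack (same size, origin, axes), four empty slots centred at x = 0, y = -111, -37, 37, 111 mm, all one fixed piece. Each slot is open in front, behind and above, 150 mm long (x), 44 mm clear (y) between two 5 mm walls; its floor is 16 mm and its wall tops 71 mm above the origin
- book_small: loose stiff hardback book, shortest and thinnest, red spine, grey covers; stands spine up: 178 mm long (front to back), 112 mm tall, 18 mm thick, 0.2 to 0.4 kg. Origin: centre of one cover (56 mm above its lower edge, 56 mm below its top); x level along its length, y up, z level through its thickness: its middle is 9 mm along z from the origin.
- cradle_small: the cradle of full_rack in which book_small stands at the start (the cradles look alike and stay fixed): dark steel U, 150 (x) x 54 (y) x 59 mm, 4 mm floor, 5 mm walls, 44 mm clear between them. Origin: centre of its underside, 12 mm above the worktop; axes as full_rack
- book_purple: loose stiff hardback book, tallest and longest, purple; stands spine up: 215 mm long (front to back), 143 mm tall, 24 mm thick, 0.2 to 0.4 kg. Origin: centre of one cover (71.5 mm above its lower edge, 71.5 mm below its top); x level along its length, y up, z level through its thickness: its middle is 12 mm along z from the origin.
- cradle_purple: the cradle of full_rack in which book_purple stands at the start (the cradles look alike and stay fixed): dark steel U, 150 (x) x 54 (y) x 59 mm, 4 mm floor, 5 mm walls, 44 mm clear between them. Origin: centre of its underside, 12 mm above the worktop; axes as full_rack
- book_patterned: loose stiff hardback book, purple spine, orange-brown patterned covers; stands spine up: 195 mm long (front to back), 129 mm tall, 26 mm thick, 0.2 to 0.4 kg. Origin: centre of one cover (64.5 mm above its lower edge, 64.5 mm below its top); x level along its length, y up, z level through its thickness: its middle is 13 mm along z from the origin.
- cradle_patterned: the cradle of full_rack in which book_patterned stands at the start (the cradles look alike and stay fixed): dark steel U, 150 (x) x 54 (y) x 59 mm, 4 mm floor, 5 mm walls, 44 mm clear between them. Origin: centre of its underside, 12 mm above the worktop; axes as full_rack
- book_yellow: loose stiff hardback book, thickest, yellow; stands spine up: 205 mm long (front to back), 139 mm tall, 28 mm thick, 0.2 to 0.4 kg. Origin: centre of one cover (69.5 mm above its lower edge, 69.5 mm below its top); x level along its length, y up, z level through its thickness: its middle is 14 mm along z from the origin.
- cradle_yellow: the cradle of full_rack in which book_yellow stands at the start (the cradles look alike and stay fixed): dark steel U, 150 (x) x 54 (y) x 59 mm, 4 mm floor, 5 mm walls, 44 mm clear between them. Origin: centre of its underside, 12 mm above the worktop; axes as full_rack
Not all that is in view belongs to the job. What is shaped like the book_patterned but turquoise is not meant.

How it is judged:
At the end, for the whole second after the job is handed in: Each book is released and at rest in the slot of the empty rack that mirrors its starting place: on the slot's floor (6 mm), between its walls, within 15 mm of the middle front to back, upright on its original lower edge to 0.12 rad, square with the slot to 0.15 rad (((y of cradle_small in the frame of full_rack between -0.141 and -0.081 m and y of book_small in the frame of empty_rack between 0.087 and 0.135 m) or (y of cradle_small in the frame of full_rack between -0.067 and -0.007 m and y of book_small in the frame of empty_rack between 0.013 and 0.061 m) or (y of cradle_small in the frame of full_rack between 0.007 and 0.067 m and y of book_small in the frame of empty_rack between -0.061 and -0.013 m) or (y of cradle_small in the frame of full_rack between 0.081 and 0.141 m and y of book_small in the frame of empty_rack between -0.135 and -0.087 m)) and x of book_small in the frame of empty_rack between -0.015 and 0.015 m and z of book_small in the frame of empty_rack between 0.066 and 0.078 m and angle between each of book_small, book_purple, book_patterned, book_yellow's own y axis and vertical below 0.12 rad and angle between the z axis of each of book_small, book_purple, book_patterned, book_yellow and the y axis of empty_rack, either way round below 0.15 rad and linear speed of each of book_small, book_purple, book_patterned, book_yellow below 0.02 m/s and ((y of cradle_purple in the frame of full_rack between -0.141 and -0.081 m and y of book_purple in the frame of empty_rack between 0.087 and 0.135 m) or (y of cradle_purple in the frame of full_rack between -0.067 and -0.007 m and y of book_purple in the frame of empty_rack between 0.013 and 0.061 m) or (y of cradle_purple in the frame of full_rack between 0.007 and 0.067 m and y of book_purple in the frame of empty_rack between -0.061 and -0.013 m) or (y of cradle_purple in the frame of full_rack between 0.081 and 0.141 m and y of book_purple in the frame of empty_rack between -0.135 and -0.087 m)) and x of book_purple in the frame of empty_rack between -0.015 and 0.015 m and z of book_purple in the frame of empty_rack between 0.0815 and 0.0935 m and ((y of cradle_patterned in the frame of full_rack between -0.141 and -0.081 m and y of book_patterned in the frame of empty_rack between 0.087 and 0.135 m) or (y of cradle_patterned in the frame of full_rack between -0.067 and -0.007 m and y of book_patterned in the frame of empty_rack between 0.013 and 0.061 m) or (y of cradle_patterned in the frame of full_rack between 0.007 and 0.067 m and y of book_patterned in the frame of empty_rack between -0.061 and -0.013 m) or (y of cradle_patterned in the frame of full_rack between 0.081 and 0.141 m and y of book_patterned in the frame of empty_rack between -0.135 and -0.087 m)) and x of book_patterned in the frame of empty_rack between -0.015 and 0.015 m and z of book_patterned in the frame of empty_rack between 0.0745 and 0.0865 m and ((y of cradle_yellow in the frame of full_rack between -0.141 and -0.081 m and y of book_yellow in the frame of empty_rack between 0.087 and 0.135 m) or (y of cradle_yellow in the frame of full_rack between -0.067 and -0.007 m and y of book_yellow in the frame of empty_rack between 0.013 and 0.061 m) or (y of cradle_yellow in the frame of full_rack between 0.007 and 0.067 m and y of book_yellow in the frame of empty_rack between -0.061 and -0.013 m) or (y of cradle_yellow in the frame of full_rack between 0.081 and 0.141 m and y of book_yellow in the frame of empty_rack between -0.135 and -0.087 m)) and x of book_yellow in the frame of empty_rack between -0.015 and 0.015 m and z of book_yellow in the frame of empty_rack between 0.0795 and 0.0915 m); the robot touches nothing.
It fails at once if a book is tipped over (leans more than 0.6 rad) (angle between any of book_small, book_purple, book_patterned, book_yellow's own y axis and vertical above 0.6 rad).
It fails at once if a book is dropped into the empty rack (it arrives at the slot's floor, in its last 10 mm, faster than 0.5 m/s) ((x of book_small in the frame of empty_rack between -0.06 and 0.06 m and y of book_small in the frame of empty_rack between -0.14 and 0.14 m and z of book_small in the frame of empty_rack below 0.082 m and linear speed of book_small above 0.5 m/s) or (x of book_purple in the frame of empty_rack between -0.06 and 0.06 m and y of book_purple in the frame of empty_rack between -0.14 and 0.14 m and z of book_purple in the frame of empty_rack below 0.0975 m and linear speed of book_purple above 0.5 m/s) or (x of book_patterned in the frame of empty_rack between -0.06 and 0.06 m and y of book_patterned in the frame of empty_rack between -0.14 and 0.14 m and z of book_patterned in the frame of empty_rack below 0.0905 m and linear speed of book_patterned above 0.5 m/s) or (x of book_yellow in the frame of empty_rack between -0.06 and 0.06 m and y of book_yellow in the frame of empty_rack between -0.14 and 0.14 m and z of book_yellow in the frame of empty_rack below 0.0955 m and linear speed of book_yellow above 0.5 m/s)).
It also fails if it takes over 96 s, if anything falls off the work surface, if the arm or the gripper's body presses on something with over 40 N, if the wrist force passes 120 N, or if a joint passes its speed limit or range.

### The arm

A 6-joint arm with a two-finger parallel gripper is mounted at the origin on a cart in front of the work surface, level with it; the furniture and walls round the work are solid. World frame = base frame: x ahead of the robot, y to its left, z up, the work surface at z = 0. Lengths are in m, angles in rad, forces in N, time in s.
With the tool pointing down it reaches from about 0.3 to 1 m from the base axis. Payload 5.1 kg.
Tool frame: the origin (TCP) lies at the very end of the fingers, on their centre line; the grasp point (between the pads) lies 19 mm behind it (robot.hold_point_z is the z of the grasp point in the tool frame, in m); z points along the fingers, y is the line along which they close (so a half turn about z gives the same grasp; the last joint's range is limited). The gripper opens to 95 mm and grips with 3 to 60 N. Pads are 20 mm wide; open, the fingers measure 119 mm over their backs; the gripper's body (75 mm by 180 mm) begins 59 mm behind the grasp point.
Start: joints at [-1.288, 0.124, 1.65, -0, 1.367, -0.083], TCP at [0.232, -0.607, 0.215] pointing down, gripper open.
Joint ranges: [-2.61, 2.61], [-1.02, 2.33], [0.03, 2.71], [-1.35, 4.49], [0.32, 2.68], [-2.91, 2.91]. Speed limits (rad/s): [2.57, 2.57, 3.14, 3.14, 3.14, 3.14].

### API

Orientations are given as a unit quaternion [w, x, y, z].
In Python, from station import robot, read_camera, camera_params gives the robot as it stands. The module is installed in compiled form; this text tells all that it offers.
- The arm moves only by the tool arm_command, never from a script. Its argument "deltas" is one flat list of numbers, 7 for each row, row after row: the shift along the tool's x, y, z scaled (see below), then the turn, a rotation vector about the tool's x, y, z scaled (see below), then the opening, from -1 (shut) to 1 (fully open). A call has 1 to 20 rows; each row shifts and turns the commanded pose from where the row before left it, along the tool's axes as they then stand; what a row does not reach is not made up. The controller multiplies each number of a shift by 300 mm and each number of a turn by 60 degrees. A row lasts 1/12 s, in which the tool goes at most 41.7 mm and 7.16 degrees, less where a joint would pass 70% of its speed; a pose out of reach is approached as far as the arm can. A call with a number of a shift or a turn outside -1 to 1 is refused whole. A call with a gripper value outside its range is refused whole. The fingers move at their own pace and stop on an object; the grip force is fixed at half the most. Time passes only in rows, so rows that do not move let the fingers close. It gives the time, the measured TCP pose, the force, the opening and the grip force at its end, in the units of the state.
- robot.observe(): the state, without advancing time (a new reading comes with each control period).
- read_camera(name): name is "side" or "top" or "wrist"; returns (picture, depth): 420x560x3 uint8, red, green, blue; 420x560 float32, m along the optical axis (not along the pixel's ray), 0 where there is no reading.
- camera_params(name): a dict with "camera_matrix" (3x3 intrinsics, pixels), "rvec" (rotation vector, rad) and "tvec" (3), from world to camera coordinates, as OpenCV has them. Camera axes: x right, y down, z forward; pixel columns grow to the right and rows downward; lengths in m; the calibration is good to about 2 mm. A picture is of the moment at which its call begins: read the wrist's pose just before it. camera_params takes no time and is no camera call; for the wrist camera it gives the pose at the moment of the call.
- robot.hand_in(): hands the job in; it is judged then, once.
The state is a dict: "clock": time; "joint_positions": joint angles; "joint_velocities": joint speeds; "tau": joint torques, N m; "tool_pos": TCP position; "tcp_rot": TCP orientation; "ft_force": force on the tool from outside, world axes, zero at the start; "wrist_torque": the same for the moment, N m; "gripper_width": finger opening in m; "gripper_force": force on a finger pad.
Only numpy, scipy, OpenCV 4.12 (cv2) and the standard library are available. Lean on these libraries where they do the work, as an engineer would, in place of code of your own. Each camera call takes 0.05 s, during which the arm holds its last target. There are 200 camera calls.

## Working session

There is one attempt and no reset: what is moved stays moved. The work goes in short steps, Python scripts to look and compute and a tool call to move; the robot and the scene stay as the last step left them, time stands still between calls to the robot, and variables do not carry over. Pictures are saved under pics/ and viewed, at most 14 in all, crops included, and the job is handed in when it is done.

Besides the shell and the picture viewer there is one more tool, called after "Call:" as name(argument=value, ...) on one line, values as JSON. arm_command: Moves the arm, as the interface text tells. Its arguments: {"type":"object","properties":{"deltas":{"type":"array","items":{"type":"number"}}},"required":["deltas"]}

```bash
mkdir -p pics; cat > h.py <<'E'
import numpy as np, cv2
from scipy.spatial.transform import Rotation as R
from station import robot, read_camera, camera_params
def cam(n):
    p=camera_params(n); K=np.array(p["camera_matrix"]); Rm=cv2.Rodrigues(np.array(p["rvec"],float))[0]; t=np.array(p["tvec"],float).ravel()
    return K,Rm,t
def shot(n,f):
    K,Rm,t=cam(n); im,d=read_camera(n); cv2.imwrite(f"pics/{f}.png",im[...,::-1]); np.savez(f"pics/{f}.npz",d=d,K=K,R=Rm,t=t,im=im); 
def cloud(f):
    z=np.load(f"pics/{f}.npz"); d=z["d"]; v,u=np.indices(d.shape); P=np.stack([u,v,np.ones_like(u)],-1)@np.linalg.inv(z["K"]).T*d[...,None]
    P=(P-z["t"])@z["R"]; P[d==0]=np.nan
    return P,z["im"]
E
python3 - <<'E'
from h import *
shot("top","t0"); shot("side","s0"); s=robot.observe(); print(s)
for n in("top","side"):
    K,r,t=cam(n); print(n,-r.T@t,r[2],K[0,0])
a=cv2.imread("pics/t0.png");b=cv2.imread("pics/s0.png")
cv2.imwrite("pics/t0b.png",cv2.resize(a,(800,600)));cv2.imwrite("pics/s0b.png",cv2.resize(b,(800,600)))
E
```

```text
{'clock': 0.1, 'joint_positions': array([-1.28760579e+00,  1.24453318e-01,  1.65152319e+00,  7.43064824e-06,
        1.36747361e+00, -8.25902985e-02]), 'joint_velocities': array([ 0.00055507, -0.00110166, -0.00397445, -0.00095419, -0.00085874,
        0.001285  ]), 'tau': array([ 3.52751795e-04, -4.18883622e+01, -3.61095822e+01,  7.77575327e-02,
        4.62130818e-02, -6.91122432e-05]), 'tool_pos': array([ 0.23231247, -0.60645893,  0.21350968]), 'tcp_rot': array([-9.24428530e-04,  9.83321826e-01,  1.81871722e-01, -8.93760033e-05]), 'ft_force': array([0.30735807, 0.02243775, 0.26812674]), 'wrist_torque': array([ 0.00515088, -0.0187669 , -0.03502715]), 'gripper_force': 0.0, 'gripper_width': 0.09528435781890938}
top [ 0.4885204  -0.02176701  1.39642263] [ 0.11048794  0.00382914 -0.99387009] 472.28632908816394
side [ 0.46225495 -0.72140941  0.94717405] [ 0.14583324  0.62617202 -0.76592511] 450.13857028400827
```

View pics/t0b.png

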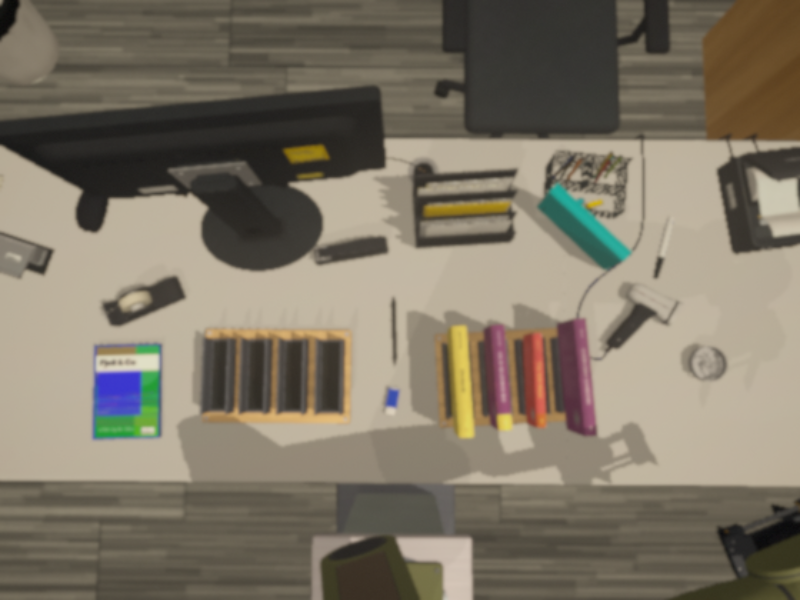

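View pics/s0b.png

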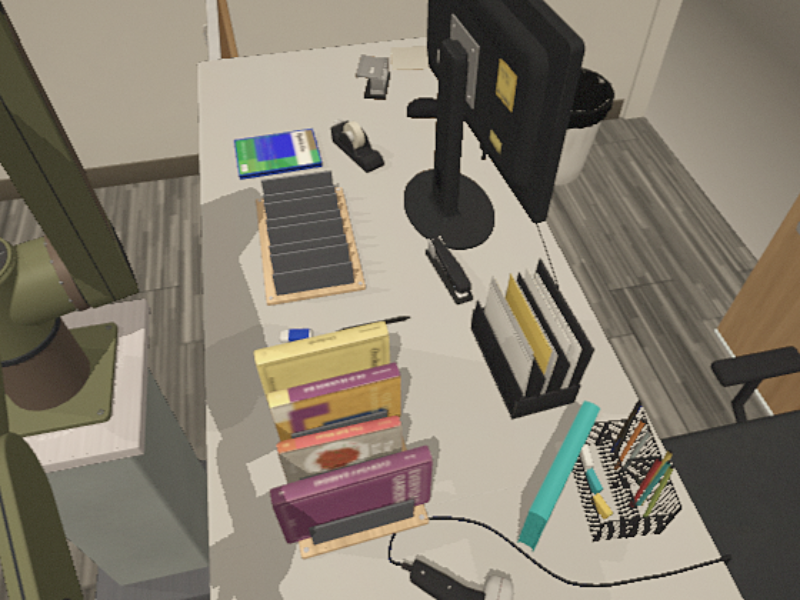

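The top view (800 px) shows the full rack at (515,378). Its spines from left to right are yellow (460,380), patterned with a purple spine (498,377), small red (535,380) and purple (577,377). The empty rack is at (277,376). Look-alikes are the turquoise book (585,228), which is excluded, and the yellow folder (465,210) and flat book (127,390), which are also not wanted. Next I measure.

```bash
python3 - <<'E'
from h import *
P,im=cloud("t0"); Q,im2=cloud("s0")
# table check
m=(abs(P[...,2])<.03)&(P[...,0]>.3)&(P[...,0]<.6); print("table z",np.nanmedian(P[m][:,2]), np.nanstd(P[m][:,2]))
def pix(u,v): return P[int(v*.7),int(u*.7)].round(3)
for n,u,v in [("yel",460,380),("pat",498,377),("sm",535,380),("pur",577,377),("emp",277,376)]: print(n,pix(u,v))
# books tops per component
hsv=cv2.cvtColor(im,cv2.COLOR_RGB2HSV)
m=((P[...,2]>.10)&(P[...,0]>.28)&(P[...,0]<.62)&(P[...,1]<0)&(P[...,1]>-.5)).astype(np.uint8)
n,l,st,c=cv2.connectedComponentsWithStats(m)
for i in range(1,n):
    if st[i,4]<80: continue
    p=P[l==i]; z=np.percentile(p[:,2],90); p=p[abs(p[:,2]-np.median(p[:,2]))<.012]
    r=cv2.minAreaRect(p[:,:2].astype(np.float32)*1000); col=im[l==i].mean(0)
    print("top",i,st[i,4],"z",np.median(p[:,2]).round(4),"rect",np.round(r[0],1),np.round(r[1],1),round(r[2],1),col.round())
E
```

```text
table z 0.0010065747547337038 0.007098139583880756
yel [ 0.467 -0.125  0.152]
pat [ 0.475 -0.194  0.144]
sm [ 0.467 -0.267  0.122]
pur [ 0.476 -0.341  0.136]
emp [0.47  0.238 0.014]
top 1 1163 z 0.1572 rect [ 476.9 -353.6] [213.6  25.5] 4.2 [132.  88. 101.]
top 2 940 z 0.1531 rect [ 467.3 -130.6] [203.4  28.5] 3.8 [206. 184.  85.]
top 3 864 z 0.1428 rect [ 475.  -202.7] [193.5  26.9] 3.8 [154. 105. 106.]
top 4 545 z 0.1266 rect [ 470.7 -275.6] [175.7  19. ] 1.7 [190.  98.  74.]
```

```bash
python3 - <<'E'
import cv2
a=cv2.imread("pics/t0.png")
c=a[215:320,130:430]; cv2.imwrite("pics/t0c.png",cv2.resize(c,(800,280),interpolation=cv2.INTER_CUBIC))
E
```

```text
(no output)
```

View pics/t0c.png

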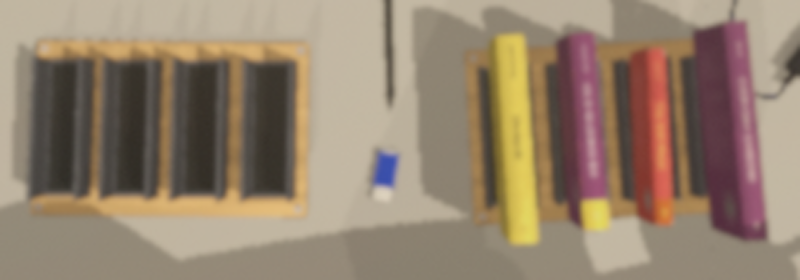

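The crop shows the four spines clearly, with the empty rack's slots at crop x of about 63, 130, 200 and 270. The turquoise book isn't in it. Next are the rack poses and any book lean.

```bash
python3 - <<'E'
from h import *
P,im=cloud("t0"); Q,im2=cloud("s0")
from scipy.optimize import minimize
def rect(p):
    r=cv2.minAreaRect(p[:,:2].astype(np.float32)*1000); return np.round(r[0],1),np.round(r[1],1),round(r[2],2)
for nm,C in (("top",P),("side",Q)):
    x,y,z=C[...,0],C[...,1],C[...,2]; I=(im if nm=="top" else im2)
    m=(x>.3)&(x<.62)&(y>.05)&(y<.42)&(z>.062)&(z<.08)
    n,l,st,c=cv2.connectedComponentsWithStats(cv2.dilate(m.astype(np.uint8),np.ones((3,3)) ))
    print(nm,"empty walls",m.sum(),rect(C[m]))
    for k in range(1,n):
        if st[k,4]>40: q=C[m&(l==k)]; print("  ",len(q),q[:,:2].mean(0).round(4),rect(q))
    hs=cv2.cvtColor(I,cv2.COLOR_RGB2HSV)
    for s,(a,b) in {"empty":(.05,.42),"full":(-.45,-.05)}.items():
        m=(x>.3)&(x<.62)&(y>a)&(y<b)&(z>.006)&(z<.018)&(hs[...,1]>70)&(hs[...,0]>8)&(hs[...,0]<28)
        print(nm,s,"wood",m.sum(),rect(C[m]))
# book leans: side cloud cover planes & section centres
info={"yel":(467,-130.6,205,28,.155),"pat":(475,-202.7,195,26,.145),"sm":(470.7,-275.6,178,18,.128),"pur":(476.9,-353.6,215,24,.159)}
for k,(cx,cy,L,T,h) in info.items():
    for nm,C in (("top",P),("side",Q)):
        x,y,z=C[...,0],C[...,1],C[...,2]
        m=(abs(x-cx/1e3)<L/2e3-.02)&(abs(y-cy/1e3)<.045)&(z>.085)&(z<h-.012)
        p=C[m]
        # only near own: right cover candidate
        p=p[abs(p[:,1]-cy/1e3)<T/2e3+.018]
        if len(p)>60:
            A=np.c_[p[:,0]-cx/1e3,p[:,2]-h,np.ones(len(p))]
            w=np.ones(len(p),bool)
            for _ in range(4):
                s=np.linalg.lstsq(A[w],p[w,1],rcond=None)[0]; r=abs(A@s-p[:,1]); w=r<max(.004,np.percentile(r,50))
            print(k,nm,len(p),w.sum(),"dy/dx %.3f dy/dz(lean) %.3f y-off %.4f"%(s[0],s[1],s[2]-cy/1e3),"rms",r[w].std().round(4))
E
```

```text
top empty walls 972 (array([472.6, 235.1]), array([276.4, 149.3]), 89.99)
   141 [0.4713 0.3699] (array([471.6, 370.2]), array([  6.2, 147.4]), 89.95)
   128 [0.4711 0.321 ] (array([472.1, 321.4]), array([146.7,   6.6]), 0.02)
   131 [0.4713 0.296 ] (array([472.2, 296.3]), array([146.8,   6.5]), 0.07)
   118 [0.4735 0.2471] (array([472.4, 247.9]), array([  7.2, 147.1]), 89.37)
   111 [0.4727 0.2222] (array([472.9, 222.8]), array([  6.2, 146.8]), 89.99)
   120 [0.4727 0.1734] (array([473.2, 173.8]), array([  6.3, 146.6]), 89.93)
   110 [0.4725 0.0996] (array([472.5,  99.7]), array([149.3,   5.4]), 0.22)
   113 [0.4707 0.1484] (array([471.9, 148.9]), array([  6. , 143.9]), 89.78)
top empty wood 2160 (array([472.3, 234.7]), array([188.7, 300.1]), 0.43)
top full wood 1495 (array([ 460.7, -217.2]), array([216.2, 253. ]), 4.08)
side empty walls 1519 (array([471.4, 235.9]), array([281.3, 149.8]), 89.81)
   174 [0.4734 0.3706] (array([471.6, 370.7]), array([ 11.3, 148.8]), 89.52)
   358 [0.4702 0.309 ] (array([471.5, 309.8]), array([149.4,  36.8]), 0.81)
   373 [0.4699 0.2353] (array([471.1,
[... 216 characters left out ...]
ray([470.5, 236. ]), array([303.5, 188.7]), 89.92)
side full wood 767 (array([ 504.9, -359. ]), array([230.9, 115.8]), 35.19)
yel top 101 101 dy/dx 0.067 dy/dz(lean) -0.000 y-off 0.0138 rms 0.0001
yel side 1121 1121 dy/dx 0.065 dy/dz(lean) -0.001 y-off -0.0124 rms 0.0006
pat top 134 134 dy/dx 0.068 dy/dz(lean) -0.002 y-off 0.0124 rms 0.0002
pat side 867 867 dy/dx 0.066 dy/dz(lean) 0.001 y-off -0.0116 rms 0.0005
sm top 109 109 dy/dx 0.034 dy/dz(lean) 0.011 y-off 0.0087 rms 0.0003
sm side 470 470 dy/dx 0.034 dy/dz(lean) -0.000 y-off -0.0077 rms 0.0005
pur top 375 375 dy/dx 0.078 dy/dz(lean) 0.005 y-off 0.0115 rms 0.0004
pur side 1211 1211 dy/dx 0.077 dy/dz(lean) -0.000 y-off -0.0108 rms 0.0004
```

```bash
cat >> h.py <<'E'
def go(x,y,z,psi):
    s=robot.observe(); q=s["tcp_rot"]; r=R.from_quat([q[1],q[2],q[3],q[0]])
    T=R.from_matrix(np.array([[np.cos(psi),np.sin(psi),0],[np.sin(psi),-np.cos(psi),0],[0,0,-1]]).T.T)
    rv=(r.inv()*T).as_rotvec(); d=np.array([x,y,z])-s["tool_pos"]
    print("turn units",(np.degrees(rv)/60).round(4),"| shift after turn",(T.inv().apply(d)/.3).round(4),"| shift before",(r.inv().apply(d)/.3).round(4),"pos",s["tool_pos"].round(4),"t",round(s["clock"],2),"w",round(s["gripper_width"],4),"F",s["ft_force"].round(1))
E
python3 - <<'E'
from h import *
go(.4673,-.130,.215,.066); go(.4673,-.130,.113,.066)
E
```

```text
turn units [-1.800e-03  1.000e-04  2.863e-01] | shift after turn [ 0.8863 -1.5331 -0.005 ] | shift before [ 1.2995 -1.203  -0.0025] pos [ 0.2323 -0.6065  0.2135] t 0.1 w 0.0953 F [0.3 0.  0.3]
turn units [-1.800e-03  1.000e-04  2.863e-01] | shift after turn [ 0.8863 -1.5331  0.335 ] | shift before [ 1.2995 -1.2023  0.3375] pos [ 0.2323 -0.6065  0.2135] t 0.1 w 0.0953 F [0.3 0.  0.3]
```

Call:
arm_command(deltas=[0,0,0,0,0,0.0955,0.1,0,0,0,0,0,0.0955,0.1,0,0,0,0,0,0.0955,0.1,0.055,-0.095,0,0,0,0,0.1,0.055,-0.095,0,0,0,0,0.1,0.055,-0.095,0,0,0,0,0.1,0.055,-0.095,0,0,0,0,0.1,0.055,-0.095,0,0,0,0,0.1,0.055,-0.095,0,0,0,0,0.1,0.055,-0.095,0,0,0,0,0.1,0.055,-0.095,0,0,0,0,0.1,0.055,-0.095,0,0,0,0,0.1,0.055,-0.095,0,0,0,0,0.1,0.055,-0.095,0,0,0,0,0.1,0.055,-0.095,0,0,0,0,0.1,0.055,-0.095,0,0,0,0,0.1,0.055,-0.095,0,0,0,0,0.1,0.055,-0.095,0,0,0,0,0.1,0.055,-0.095,0,0,0,0,0.1,0,0,0,0,0,0,0.1])

```text
clock: 1.77
tool_pos: [0.4671, -0.1304, 0.2142]
tcp_rot: [-0.001, 0.999, 0.036, 0.0]
ft_force: [-0.5, -0.3, 0.0]
gripper_width: 0.0522
gripper_force: 0.0
```

```bash
python3 - <<'E'
from h import *
go(.4673,-.130,.113,.066); print(robot.observe()["joint_positions"].round(2))
E
```

```text
turn units [-0.0021 -0.0003  0.0051] | shift after turn [ 0.0007 -0.0012  0.3375] | shift before [ 0.0006 -0.0005  0.3375] pos [ 0.4671 -0.1304  0.2142] t 1.77 w 0.0522 F [-0.5 -0.3  0. ]
[-0.38 -0.25  2.01  0.    1.39  1.11]
```

Call:
arm_command(deltas=[0.0007,-0.0012,0.0675,-0.002,0,0.005,0.1,0,0,0.0675,0,0,0,0.1,0,0,0.0675,0,0,0,0.1,0,0,0.0675,0,0,0,0.1,0,0,0.0675,0,0,0,0.1,0,0,0,0,0,0,0.1,0,0,0,0,0,0,-1,0,0,0,0,0,0,-1,0,0,0,0,0,0,-1,0,0,0,0,0,0,-1,0,0,0,0,0,0,-1,0,0,0,0,0,0,-1])

```text
clock: 2.77
tool_pos: [0.467, -0.1346, 0.115]
tcp_rot: [0.001, 1.0, 0.03, 0.001]
ft_force: [-1.0, 1.1, 3.9]
gripper_width: 0.0282
gripper_force: 30.0
```

Call:
arm_command(deltas=[0,0,-0.02,0,0,0,-1,0,0,-0.04,0,0,0,-1,0,0,-0.05,0,0,0,-1,0,0,-0.06,0,0,0,-1,0,0,-0.06,0,0,0,-1,0,0,-0.05,0,0,0,-1,0,0,-0.03,0,0,0,-1,0,0,-0.01,0,0,0,-1,0,0,0,0,0,0,-1])

```text
clock: 3.52
tool_pos: [0.4663, -0.1344, 0.2102]
tcp_rot: [0.001, 1.0, 0.03, 0.001]
ft_force: [0.8, 0.4, -3.2]
gripper_width: 0.0278
gripper_force: 30.0
```

```bash
python3 - <<'E'
from h import *
go(.472,.1242,.212,0); shot("side","s1"); shot("top","t1")
P,im=cloud("t1")
m=((P[...,2]>.20)&(P[...,2]<.28)&(P[...,0]>.3)&(P[...,0]<.62)&(P[...,1]<0.0)&(P[...,1]>-.3)); p=P[m]; print(m.sum(),p.min(0),p.max(0))
E
```

```text
turn units [ 0.0026 -0.0011  0.0578] | shift after turn [ 0.0189 -0.8619 -0.0061] | shift before [ 0.071  -0.8592 -0.0084] pos [ 0.4663 -0.1344  0.2102] t 3.52 w 0.0278 F [ 0.8  0.4 -3.2]
483 [ 0.36408982 -0.15381601  0.20018726] [ 0.56814099 -0.11529908  0.25469878]
```

View pics/s1.png

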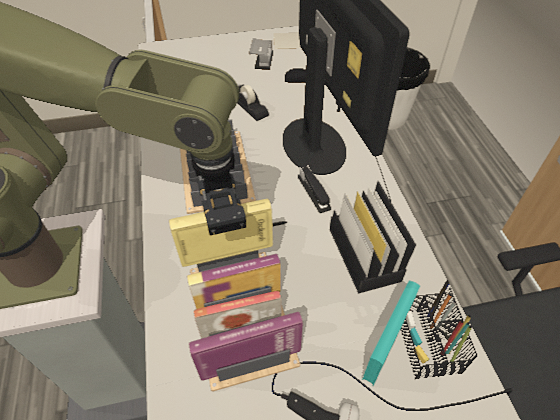

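The side view shows the yellow book held level and upright at about (222,235), clear of the rack. The arm reads 4 mm off the commanded y, so I measure the book in the hand.

```bash
cat >> h.py <<'E'
def inhand(f,T,c,h):
    # c: approx TCP xyz, h: rough book top z ; prints cover plane and extents in side view
    Q,im=cloud(f); x,y,z=Q[...,0],Q[...,1],Q[...,2]
    m=(abs(x-c[0])<.12)&(y>c[1]-T/2-.02)&(y<c[1]-T/2+.008)&(z>h-.15)&(z<h-.01)
    p=Q[m]; w=np.ones(len(p),bool); A=np.c_[p[:,0]-c[0],p[:,2]-h,np.ones(len(p))]
    for _ in range(5):
        s=np.linalg.lstsq(A[w],p[w,1],rcond=None)[0]; r=abs(A@s-p[:,1]); w=r<max(.003,np.percentile(r,50))
    p=p[w]; 
    print("cover n",w.sum(),"yaw %.3f lean %.3f mid-y %.4f"%(s[0],s[1],s[2]+T/2),"x range",np.percentile(p[:,0],[.5,99.5]).round(4),"xmid",np.percentile(p[:,0],[.5,99.5]).mean().round(4))
    zb=p[:,2]; xs=p[:,0]
    b=np.linspace(xs.min()+.012,xs.max()-.012,9); tops=[zb[abs(xs-v)<.006].max() for v in b]; print("top slope",np.polyfit(b,tops,1)[0].round(3),"top z",np.median(tops).round(4))
E
python3 - <<'E'
from h import *
inhand("s1",.028,robot.observe()["tool_pos"],.25)
E
```

```text
cover n 3085 yaw 0.060 lean -0.001 mid-y -0.1340 x range [0.3643 0.5666] xmid 0.4655
top slope 0.001 top z 0.2388
```

Call:
arm_command(deltas=[0,0,0,0.0026,-0.001,0.029,-1,0,0,0,0,0,0.029,-1,0.002,-0.032,0,0,0,0,-1,0.002,-0.06,0,0,0,0,-1,0.002,-0.085,0,0,0,0,-1,0.002,-0.085,0,0,0,0,-1,0.002,-0.085,0,0,0,0,-1,0.002,-0.085,0,0,0,0,-1,0.002,-0.085,0,0,0,0,-1,0.002,-0.085,0,0,0,0,-1,0.002,-0.085,0,0,0,0,-1,0.002,-0.085,0,0,0,0,-1,0.002,-0.06,0,0,0,0,-1,0,-0.03,0,0,0,0,-1,0,0,0,0,0,0,-1,0,0,0,0,0,0,-1])

```text
clock: 4.95
tool_pos: [0.4723, 0.1243, 0.2089]
tcp_rot: [0.0, 1.0, 0.001, -0.001]
ft_force: [0.1, -0.4, -3.5]
gripper_width: 0.028
gripper_force: 30.0
```

```bash
python3 - <<'E'
from h import *
go(.473,.1242,.116,0); shot("side","s2"); inhand("s2",.028,robot.observe()["tool_pos"],.25)
E
```

```text
turn units [0.0003 0.0022 0.0011] | shift after turn [0.0023 0.0005 0.3097] | shift before [0.003  0.0004 0.3097] pos [0.4723 0.1243 0.2089] t 4.95 w 0.028 F [ 0.1 -0.4 -3.5]
cover n 2886 yaw 0.002 lean -0.003 mid-y 0.1247 x range [0.3694 0.5724] xmid 0.4709
top slope -0.01 top z 0.2387
```

Call:
arm_command(deltas=[0.004,0,0.03,0,0.002,0.001,-1,0,0,0.05,0,0,0,-1,0,0,0.06,0,0,0,-1,0,0,0.06,0,0,0,-1,0,0,0.05,0,0,0,-1,0,0,0.03,0,0,0,-1,0,0,0.015,0,0,0,-1,0,0,0.005,0,0,0,-1,0,0,0.005,0,0,0,-1,0,0,0.004,0,0,0,-1,0,0,0,0,0,0,-1,0,0,0,0,0,0,-1])

```text
clock: 6.0
tool_pos: [0.4745, 0.1245, 0.1176]
tcp_rot: [-0.0, 1.0, -0.001, 0.001]
ft_force: [-0.9, -0.0, -3.6]
gripper_width: 0.0279
gripper_force: 30.0
```

Call:
arm_command(deltas=[-0.002,0,0.003,0,0,0,-1,0,0,0.003,0,0,0,-1,0,0,0.003,0,0,0,-1,0,0,0.003,0,0,0,-1,0,0,0,0,0,0,-1])

```text
clock: 6.42
tool_pos: [0.4738, 0.1246, 0.1151]
tcp_rot: [-0.0, 1.0, -0.001, 0.001]
ft_force: [-4.5, -0.4, 5.6]
gripper_width: 0.0283
gripper_force: 30.0
```

Call:
arm_command(deltas=[0,0,0,0,0,0,-0.2,0,0,0,0,0,0,0.0,0,0,0,0,0,0,0.1,0,0,0,0,0,0,0.1,0,0,-0.03,0,0,0,0.1,0,0,-0.06,0,0,0,0.1,0,0,-0.08,0,0,0,0.1,0,0,-0.08,0,0,0,0.1,0,0,-0.06,0,0,0,0.1,0,0,-0.03,0,0,0,0.1,0,0,0,0,0,0,0.1])

```text
clock: 7.33
tool_pos: [0.4749, 0.1246, 0.2185]
tcp_rot: [-0.001, 1.0, -0.001, 0.003]
ft_force: [0.1, 0.1, -0.1]
gripper_width: 0.0521
gripper_force: 0.0
```

```bash
cat >> h.py <<'E'
def book(f,cx,cy,zmin=.10):
    P,im=cloud(f)
    m=((P[...,2]>zmin)&(P[...,2]<.17)&(abs(P[...,0]-cx)<.15)&(abs(P[...,1]-cy)<.025))
    p=P[m]; p=p[abs(p[:,2]-np.median(p[:,2]))<.012]
    r=cv2.minAreaRect(p[:,:2].astype(np.float32)*1000); print("book",len(p),"ztop",np.median(p[:,2]).round(4),np.round(r[0],1),np.round(r[1],1),round(r[2],2))
E
python3 - <<'E'
from h import *
go(.475,-.2024,.215,.066); go(.475,-.2024,.105,.066); shot("top","t2");
book("t2",.472,.124);book("t2",.475,-.2024);book("t2",.4707,-.2756);book("t2",.4769,-.3536)
E
```

```text
turn units [-0.0011 -0.0062 -0.0642] | shift after turn [-0.0715  1.0876  0.0116] | shift before [0.0016 1.09   0.0102] pos [0.4749 0.1246 0.2185] t 7.33 w 0.0521 F [ 0.1  0.1 -0.1]
turn units [-0.0011 -0.0062 -0.0642] | shift after turn [-0.0715  1.0876  0.3783] | shift before [-7.0000e-04  1.0905e+00  3.7680e-01] pos [0.4749 0.1246 0.2185] t 7.33 w 0.0521 F [ 0.1  0.1 -0.1]
book 275 ztop 0.1532 [473.5 123.3] [ 27.7 203.9] 89.54
book 759 ztop 0.1429 [ 474.8 -203. ] [193.4  27.1] 3.76
book 488 ztop 0.1264 [ 471.  -275.4] [175.6  18.7] 2.2
book 845 ztop 0.1572 [ 477.2 -354.2] [213.7  26.6] 4.62
```

Call:
arm_command(deltas=[0,0,0,-0.001,-0.006,-0.064,0.1,-0.0055,0.05,0.001,0,0,0,0.1,-0.0055,0.09,0.001,0,0,0,0.1,-0.0055,0.09,0.001,0,0,0,0.1,-0.0055,0.09,0.001,0,0,0,0.1,-0.0055,0.09,0.001,0,0,0,0.1,-0.0055,0.09,0.001,0,0,0,0.1,-0.0055,0.09,0.001,0,0,0,0.1,-0.0055,0.09,0.001,0,0,0,0.1,-0.0055,0.09,0.001,0,0,0,0.1,-0.0055,0.09,0.001,0,0,0,0.1,-0.0055,0.09,0.001,0,0,0,0.1,-0.0055,0.09,0,0,0,0,0.1,-0.0055,0.048,0,0,0,0,0.1,0,0,0,0,0,0,0.1,0,0,0,0,0,0,0.1])

```text
clock: 8.72
tool_pos: [0.4724, -0.2027, 0.2102]
tcp_rot: [-0.001, 0.999, 0.032, -0.004]
ft_force: [1.1, 0.4, 0.9]
gripper_width: 0.0522
gripper_force: 0.0
```

```bash
python3 - <<'E'
from h import *
go(.475,-.2026,.105,.066)
E
```

```text
turn units [-0.0018  0.0077 -0.0018] | shift after turn [8.600e-03 2.000e-04 3.506e-01] | shift before [0.0114 0.0009 0.3505] pos [ 0.4724 -0.2027  0.2102] t 8.72 w 0.0522 F [1.1 0.4 0.9]
```

Call:
arm_command(deltas=[0.009,0,0.04,-0.0018,0.0077,-0.0018,0.1,0,0,0.065,0,0,0,0.1,0,0,0.07,0,0,0,0.1,0,0,0.07,0,0,0,0.1,0,0,0.065,0,0,0,0.1,0,0,0.04,0,0,0,0.1,0,0,0,0,0,0,0.1,0,0,0,0,0,0,-0.2,0,0,0,0,0,0,-1,0,0,0,0,0,0,-1,0,0,0,0,0,0,-1,0,0,0,0,0,0,-1,0,0,0,0,0,0,-1])

```text
clock: 9.8
tool_pos: [0.477, -0.203, 0.1084]
tcp_rot: [0.001, 0.999, 0.034, 0.002]
ft_force: [-0.2, 0.4, 3.7]
gripper_width: 0.0255
gripper_force: 30.0
```

Call:
arm_command(deltas=[0,0,-0.02,0,0,0,-1,0,0,-0.04,0,0,0,-1,0,0,-0.06,0,0,0,-1,0,0,-0.08,0,0,0,-1,0,0,-0.09,0,0,0,-1,0,0,-0.09,0,0,0,-1,0,0,-0.07,0,0,0,-1,0,0,-0.06,0,0,0,-1,0,0,-0.03,0,0,0,-1,0,0,-0.01,0,0,0,-1,0,0,0,0,0,0,-1])

```text
clock: 10.72
tool_pos: [0.4758, -0.2025, 0.2727]
tcp_rot: [0.001, 0.999, 0.034, 0.002]
ft_force: [0.8, 0.0, -1.8]
gripper_width: 0.0259
gripper_force: 30.0
```

```bash
python3 - <<'E'
from h import *
go(.474,.1982,.272,0)
E
```

```text
turn units [ 0.0025 -0.0034  0.0646] | shift after turn [-0.0062 -1.3356  0.0023] | shift before [ 8.420e-02 -1.333e+00 -1.100e-03] pos [ 0.4758 -0.2025  0.2727] t 10.72 w 0.0259 F [ 0.8  0.  -1.8]
```

Call:
arm_command(deltas=[0,0,0,0.0025,-0.0034,0.032,-1,0,0,0,0,0,0.032,-1,0,-0.03,0,0,0,0,-1,0,-0.06,0,0,0,0,-1,0,-0.09,0,0,0,0,-1,0,-0.09,0,0,0,0,-1,0,-0.09,0,0,0,0,-1,0,-0.09,0,0,0,0,-1,0,-0.09,0,0,0,0,-1,0,-0.09,0,0,0,0,-1,0,-0.09,0,0,0,0,-1,0,-0.09,0,0,0,0,-1,0,-0.09,0,0,0,0,-1,0,-0.09,0,0,0,0,-1,0,-0.09,0,0,0,0,-1,0,-0.09,0,0,0,0,-1,0,-0.09,0,0,0,0,-1,0,-0.05,0,0,0,0,-1,0,-0.025,0,0,0,0,-1,0,0,0,0,0,0,-1])

```text
clock: 12.38
tool_pos: [0.4746, 0.1993, 0.271]
tcp_rot: [0.0, 1.0, 0.002, -0.002]
ft_force: [-0.3, -0.1, -2.8]
gripper_width: 0.0258
gripper_force: 30.0
```

```bash
python3 - <<'E'
from h import *
shot("side","s3"); inhand("s3",.026,robot.observe()["tool_pos"],.30); go(.474,.1985,.1085,0); 
E
```

```text
cover n 2521 yaw 0.003 lean -0.005 mid-y 0.1996 x range [0.3742 0.567 ] xmid 0.4706
top slope -0.0 top z 0.2898
turn units [0.0006 0.0025 0.0023] | shift after turn [-0.0027 -0.0006  0.5425] | shift before [-0.0013 -0.0009  0.5425] pos [0.4748 0.1983 0.2712] t 12.43 w 0.0257 F [-0.  -0.4 -2. ]
```

Call:
arm_command(deltas=[0.004,0,0.03,0,0.0025,0.002,-1,0,0,0.06,0,0,0,-1,0,0,0.08,0,0,0,-1,0,0,0.09,0,0,0,-1,0,0,0.09,0,0,0,-1,0,0,0.08,0,0,0,-1,0,0,0.05,0,0,0,-1,0,0,0.025,0,0,0,-1,0,0,0.015,0,0,0,-1,0,0,0.004,0,0,0,-1,0,0,0.004,0,0,0,-1,0,0,0.004,0,0,0,-1,0,0,0.004,0,0,0,-1,0,0,0.004,0,0,0,-1,0,0,0.004,0,0,0,-1,0,0,0.003,0,0,0,-1,0,0,0,0,0,0,-1])

```text
clock: 13.85
tool_pos: [0.4772, 0.1983, 0.1086]
tcp_rot: [-0.0, 1.0, -0.001, 0.001]
ft_force: [-0.5, -0.6, -1.3]
gripper_width: 0.0257
gripper_force: 30.0
```

Call:
arm_command(deltas=[-0.003,0,0.003,0,0,0,-1,0,0,0.002,0,0,0,-1,0,0,0,0,0,0,-1])

```text
clock: 14.1
tool_pos: [0.4771, 0.1984, 0.1084]
tcp_rot: [-0.0, 1.0, -0.001, 0.002]
ft_force: [-2.0, -0.8, 5.4]
gripper_width: 0.0262
gripper_force: 30.0
```

Contact. I release and rise.

Call:
arm_command(deltas=[0,0,0,0,0,0,-0.2,0,0,0,0,0,0,0.0,0,0,0,0,0,0,0.1,0,0,0,0,0,0,0.1,0,0,-0.03,0,0,0,0.1,0,0,-0.06,0,0,0,0.1,0,0,-0.08,0,0,0,0.1,0,0,-0.09,0,0,0,0.1,0,0,-0.06,0,0,0,0.1,0,0,-0.04,0,0,0,0.1,0,0,0,0,0,0,0.1])

```text
clock: 15.02
tool_pos: [0.4776, 0.1986, 0.2186]
tcp_rot: [-0.001, 1.0, -0.001, 0.004]
ft_force: [0.6, 0.2, 0.3]
gripper_width: 0.0522
gripper_force: 0.0
```

```bash
python3 - <<'E'
from h import *
go(.471,-.2751,.215,.035); shot("top","t3")
book("t3",.472,.124);book("t3",.472,.198);book("t3",.4707,-.2756);book("t3",.4769,-.3536)
E
```

```text
turn units [-0.002  -0.0076 -0.0348] | shift after turn [-0.0773  1.5774  0.0121] | shift before [-0.0199  1.5792  0.0083] pos [0.4776 0.1986 0.2186] t 15.02 w 0.0522 F [0.6 0.2 0.3]
book 759 ztop 0.1534 [473.7 123.2] [ 28.7 203.5] 89.82
book 210 ztop 0.1431 [500.2 195.2] [140.4  25.5] 1.16
book 492 ztop 0.1266 [ 471.  -275.6] [175.9  19.1] 2.08
book 838 ztop 0.1572 [ 477.1 -354.2] [213.5  26. ] 4.65
```

Call:
arm_command(deltas=[0,0,0,-0.002,-0.0076,-0.035,0.1,-0.0045,0.05,0,0,0,0,0.1,-0.0045,0.098,0,0,0,0,0.1,-0.0045,0.098,0,0,0,0,0.1,-0.0045,0.098,0,0,0,0,0.1,-0.0045,0.098,0,0,0,0,0.1,-0.0045,0.098,0,0,0,0,0.1,-0.0045,0.098,0,0,0,0,0.1,-0.0045,0.098,0,0,0,0,0.1,-0.0045,0.098,0,0,0,0,0.1,-0.0045,0.098,0,0,0,0,0.1,-0.0045,0.098,0,0,0,0,0.1,-0.0045,0.098,0,0,0,0,0.1,-0.0045,0.098,0,0,0,0,0.1,-0.0045,0.098,0,0,0,0,0.1,-0.0045,0.098,0,0,0,0,0.1,-0.0045,0.098,0,0,0,0,0.1,-0.0045,0.057,0,0,0,0,0.1,0,0,0,0,0,0,0.1,0,0,0,0,0,0,0.1])

```text
clock: 16.73
tool_pos: [0.4686, -0.2754, 0.2134]
tcp_rot: [-0.0, 1.0, 0.017, -0.004]
ft_force: [0.8, 0.0, -0.1]
gripper_width: 0.0524
gripper_force: 0.0
```

```bash
python3 - <<'E'
from h import *
go(.471,-.2752,.096,.035); shot("top","t4")
book("t4",.472,.124);book("t4",.472,.198)
E
```

```text
turn units [-0.0011  0.0085 -0.0015] | shift after turn [ 0.0079 -0.0004  0.3914] | shift before [0.0114 0.     0.3913] pos [ 0.4686 -0.2754  0.2134] t 16.73 w 0.0524 F [ 0.8  0.  -0.1]
book 867 ztop 0.1533 [473.7 123.4] [ 28.9 203.9] 89.83
book 766 ztop 0.1431 [474.4 197.1] [ 27.1 192.4] 89.8
```

Call:
arm_command(deltas=[0.004,0,0.04,-0.001,0.0085,-0.0015,0.1,0,0,0.065,0,0,0,0.1,0,0,0.08,0,0,0,0.1,0,0,0.08,0,0,0,0.1,0,0,0.07,0,0,0,0.1,0,0,0.04,0,0,0,0.1,0,0,0.012,0,0,0,0.1,0,0,0,0,0,0,-0.2,0,0,0,0,0,0,-1,0,0,0,0,0,0,-1,0,0,0,0,0,0,-1,0,0,0,0,0,0,-1,0,0,0,0,0,0,-1])

```text
clock: 17.87
tool_pos: [0.4715, -0.276, 0.1004]
tcp_rot: [0.002, 1.0, 0.018, 0.002]
ft_force: [0.2, 5.4, 0.0]
gripper_width: 0.0178
gripper_force: 29.9
```

Call:
arm_command(deltas=[0,0,-0.02,0,0,0,-1,0,0,-0.04,0,0,0,-1,0,0,-0.06,0,0,0,-1,0,0,-0.08,0,0,0,-1,0,0,-0.09,0,0,0,-1,0,0,-0.09,0,0,0,-1,0,0,-0.08,0,0,0,-1,0,0,-0.06,0,0,0,-1,0,0,-0.03,0,0,0,-1,0,0,-0.01,0,0,0,-1,0,0,0,0,0,0,-1])

```text
clock: 18.78
tool_pos: [0.4706, -0.2754, 0.2681]
tcp_rot: [0.002, 1.0, 0.018, 0.002]
ft_force: [0.5, 0.4, -2.4]
gripper_width: 0.018
gripper_force: 30.0
```

```bash
python3 - <<'E'
from h import *
go(.473,.2722,.267,0)
E
```

```text
turn units [ 0.003  -0.0034  0.0351] | shift after turn [ 0.0079 -1.8253  0.0036] | shift before [ 0.0749 -1.8238 -0.002 ] pos [ 0.4706 -0.2754  0.2681] t 18.78 w 0.018 F [ 0.5  0.4 -2.4]
```

Call:
arm_command(deltas=[0,0,0,0.003,-0.0034,0.035,-1,0,-0.03,0,0,0,0,-1,0,-0.07,0,0,0,0,-1,0,-0.1,0,0,0,0,-1,0,-0.1,0,0,0,0,-1,0,-0.1,0,0,0,0,-1,0,-0.1,0,0,0,0,-1,0,-0.1,0,0,0,0,-1,0,-0.1,0,0,0,0,-1,0,-0.1,0,0,0,0,-1,0,-0.1,0,0,0,0,-1,0,-0.1,0,0,0,0,-1,0,-0.1,0,0,0,0,-1,0,-0.1,0,0,0,0,-1,0,-0.1,0,0,0,0,-1,0,-0.1,0,0,0,0,-1,0,-0.1,0,0,0,0,-1,0,-0.1,0,0,0,0,-1,0,-0.1,0,0,0,0,-1,0,-0.08,0,0,0,0,-1])

```text
clock: 20.45
tool_pos: [0.4689, 0.2608, 0.2659]
tcp_rot: [0.0, 1.0, 0.001, -0.002]
ft_force: [-0.0, -0.9, -2.6]
gripper_width: 0.0177
gripper_force: 30.0
```

Call:
arm_command(deltas=[0.004,-0.03,0,0,0,0,-1,0,-0.015,0,0,0,0,-1,0,0,0,0,0,0,-1,0,0,0,0,0,0,-1])

```text
clock: 20.78
tool_pos: [0.4714, 0.2714, 0.2671]
tcp_rot: [0.0, 1.0, -0.0, -0.001]
ft_force: [0.3, 0.2, -2.2]
gripper_width: 0.0179
gripper_force: 30.0
```

```bash
python3 - <<'E'
from h import *
shot("side","s4"); inhand("s4",.018,robot.observe()["tool_pos"],.28); go(.473,.2722,.1004,0); 
E
```

```text
cover n 1683 yaw -0.001 lean -0.008 mid-y 0.2716 x range [0.3802 0.5564] xmid 0.4683
top slope 0.002 top z 0.2697
turn units [ 0.0002  0.0013 -0.0007] | shift after turn [ 0.0047 -0.0035  0.5566] | shift before [ 0.0055 -0.0036  0.5566] pos [0.4716 0.2712 0.2674] t 20.83 w 0.0174 F [ 0.2  0.7 -2.4]
```

Call:
arm_command(deltas=[0.006,-0.0035,0.03,0,0.0013,0,-1,0,0,0.06,0,0,0,-1,0,0,0.08,0,0,0,-1,0,0,0.09,0,0,0,-1,0,0,0.09,0,0,0,-1,0,0,0.08,0,0,0,-1,0,0,0.06,0,0,0,-1,0,0,0.025,0,0,0,-1,0,0,0.017,0,0,0,-1,0,0,0.004,0,0,0,-1,0,0,0.004,0,0,0,-1,0,0,0.004,0,0,0,-1,0,0,0.004,0,0,0,-1,0,0,0.004,0,0,0,-1,0,0,0.004,0,0,0,-1,0,0,0.004,0,0,0,-1,0,0,0,0,0,0,-1])

```text
clock: 22.25
tool_pos: [0.4739, 0.2736, 0.1005]
tcp_rot: [-0.0, 1.0, 0.0, 0.001]
ft_force: [-2.1, 0.2, 1.2]
gripper_width: 0.0179
gripper_force: 30.0
```

Contact. I lower 1 mm more, release and rise.

Call:
arm_command(deltas=[0,0,0.003,0,0,0,-1,0,0,0,0,0,0,-0.4,0,0,0,0,0,0,-0.1,0,0,0,0,0,0,0.1,0,0,0,0,0,0,0.1,0,0,-0.03,0,0,0,0.1,0,0,-0.06,0,0,0,0.1,0,0,-0.08,0,0,0,0.1,0,0,-0.09,0,0,0,0.1,0,0,-0.07,0,0,0,0.1,0,0,-0.05,0,0,0,0.1,0,0,0,0,0,0,0.1])

```text
clock: 23.25
tool_pos: [0.4757, 0.2742, 0.2183]
tcp_rot: [-0.002, 1.0, 0.0, 0.004]
ft_force: [0.5, -0.2, 0.7]
gripper_width: 0.0523
gripper_force: 0.0
```

```bash
python3 - <<'E'
from h import *
go(.477,-.3538,.215,.077)
E
```

```text
turn units [-0.0035 -0.0082 -0.0734] | shift after turn [-0.1569  2.0876  0.0109] | shift before [0.0038 2.0935 0.0025] pos [0.4757 0.2742 0.2183] t 23.25 w 0.0523 F [ 0.5 -0.2  0.7]
```

Call:
arm_command(deltas=[0,0,0,-0.0035,-0.008,-0.0734,0.1,-0.0075,0.06,0,0,0,0,0.1,-0.0075,0.105,0,0,0,0,0.1,-0.0075,0.105,0,0,0,0,0.1,-0.0075,0.105,0,0,0,0,0.1,-0.0075,0.105,0,0,0,0,0.1,-0.0075,0.105,0,0,0,0,0.1,-0.0075,0.105,0,0,0,0,0.1,-0.0075,0.105,0,0,0,0,0.1,-0.0075,0.105,0,0,0,0,0.1,-0.0075,0.105,0,0,0,0,0.1,-0.0075,0.105,0,0,0,0,0.1,-0.0075,0.105,0,0,0,0,0.1,-0.0075,0.105,0,0,0,0,0.1,-0.0075,0.105,0,0,0,0,0.1,-0.0075,0.105,0,0,0,0,0.1,-0.0075,0.105,0,0,0,0,0.1,-0.0075,0.105,0,0,0,0,0.1,-0.0075,0.105,0,0,0,0,0.1,-0.0075,0.105,0,0,0,0,0.1])

```text
clock: 24.92
tool_pos: [0.4752, -0.3146, 0.2137]
tcp_rot: [0.001, 0.999, 0.038, -0.004]
ft_force: [0.4, 0.1, -0.5]
gripper_width: 0.052
gripper_force: 0.0
```

Call:
arm_command(deltas=[-0.0075,0.09,0,0,0,0,0.1,-0.0075,0.048,0,0,0,0,0.1,0,0,0,0,0,0,0.1,0,0,0,0,0,0,0.1])

```text
clock: 25.25
tool_pos: [0.4742, -0.3546, 0.2141]
tcp_rot: [0.001, 0.999, 0.038, -0.004]
ft_force: [-0.6, 0.5, 0.1]
gripper_width: 0.0523
gripper_force: 0.0
```

```bash
python3 - <<'E'
from h import *
go(.477,-.3538,.119,.077); shot("top","t5")
book("t5",.472,.124);book("t5",.472,.198);book("t5",.472,.273)
E
```

```text
turn units [ 0.0009  0.0084 -0.0009] | shift after turn [ 0.0096 -0.002   0.3169] | shift before [ 0.0124 -0.0023  0.3168] pos [ 0.4742 -0.3546  0.2141] t 25.25 w 0.0523 F [-0.6  0.5  0.1]
book 869 ztop 0.1531 [473.8 123.5] [ 28.6 203.4] 89.89
book 761 ztop 0.1431 [474.2 197.4] [192.3  27.5] 0.0
book 496 ztop 0.1271 [471.7 272.3] [ 19.6 176.2] 89.98
```

All three placed books stand well. Now the purple one.

Call:
arm_command(deltas=[0.005,-0.002,0.04,0.001,0.0085,-0.001,0.1,0,0,0.06,0,0,0,0.1,0,0,0.07,0,0,0,0.1,0,0,0.07,0,0,0,0.1,0,0,0.05,0,0,0,0.1,0,0,0.027,0,0,0,0.1,0,0,0,0,0,0,0.1,0,0,0,0,0,0,-0.2,0,0,0,0,0,0,-1,0,0,0,0,0,0,-1,0,0,0,0,0,0,-1,0,0,0,0,0,0,-1,0,0,0,0,0,0,-1])

```text
clock: 26.38
tool_pos: [0.4765, -0.3546, 0.1209]
tcp_rot: [0.001, 0.999, 0.039, 0.001]
ft_force: [-0.1, 1.1, 2.7]
gripper_width: 0.0238
gripper_force: 30.0
```

Call:
arm_command(deltas=[0,0,-0.02,0,0,0,-1,0,0,-0.04,0,0,0,-1,0,0,-0.06,0,0,0,-1,0,0,-0.08,0,0,0,-1,0,0,-0.09,0,0,0,-1,0,0,-0.09,0,0,0,-1,0,0,-0.08,0,0,0,-1,0,0,-0.06,0,0,0,-1,0,0,-0.03,0,0,0,-1,0,0,-0.01,0,0,0,-1,0,0,0,0,0,0,-1])

```text
clock: 27.3
tool_pos: [0.4758, -0.3542, 0.2883]
tcp_rot: [0.001, 0.999, 0.039, 0.001]
ft_force: [-0.1, -0.4, -2.6]
gripper_width: 0.0236
gripper_force: 30.0
```

```bash
python3 - <<'E'
from h import *
go(.473,.346,.285,0)
E
```

```text
turn units [ 0.0021 -0.0015  0.0745] | shift after turn [-0.0095 -2.3339  0.0112] | shift before [ 0.1724 -2.3275  0.0061] pos [ 0.4758 -0.3542  0.2883] t 27.3 w 0.0236 F [-0.1 -0.4 -2.6]
```

Call:
arm_command(deltas=[0,0,0,0.002,-0.0015,0.037,-1,0,0,0,0,0,0.037,-1,0,-0.03,0,0,0,0,-1,0,-0.07,0,0,0,0,-1,0,-0.105,0,0,0,0,-1,0,-0.105,0,0,0,0,-1,0,-0.105,0,0,0,0,-1,0,-0.105,0,0,0,0,-1,0,-0.105,0,0,0,0,-1,0,-0.105,0,0,0,0,-1,0,-0.105,0,0,0,0,-1,0,-0.105,0,0,0,0,-1,0,-0.105,0,0,0,0,-1,0,-0.105,0,0,0,0,-1,0,-0.105,0,0,0,0,-1,0,-0.105,0,0,0,0,-1,0,-0.105,0,0,0,0,-1,0,-0.105,0,0,0,0,-1,0,-0.105,0,0,0,0,-1,0,-0.105,0,0,0,0,-1])

```text
clock: 28.97
tool_pos: [0.4741, 0.1816, 0.2865]
tcp_rot: [0.0, 1.0, 0.001, -0.001]
ft_force: [1.0, 0.0, -3.1]
gripper_width: 0.0236
gripper_force: 30.0
```

Call:
arm_command(deltas=[0,-0.105,0,0,0,0,-1,0,-0.105,0,0,0,0,-1,0,-0.105,0,0,0,0,-1,0,-0.105,0,0,0,0,-1,0,-0.08,0,0,0,0,-1,0,-0.04,0,0,0,0,-1,0,-0.014,0,0,0,0,-1,0,0,0,0,0,0,-1,0,0,0,0,0,0,-1])

```text
clock: 29.72
tool_pos: [0.4752, 0.3451, 0.2875]
tcp_rot: [0.001, 1.0, 0.0, -0.001]
ft_force: [-0.5, 0.3, -2.9]
gripper_width: 0.0239
gripper_force: 30.0
```

```bash
python3 - <<'E'
from h import *
shot("side","s5"); inhand("s5",.024,robot.observe()["tool_pos"],.31); go(.473,.346,.121,0); 
E
```

```text
cover n 2590 yaw 0.001 lean -0.005 mid-y 0.3453 x range [0.3679 0.5806] xmid 0.4742
top slope 0.005 top z 0.2993
turn units [ 0.0006  0.0008 -0.0002] | shift after turn [-0.0082 -0.0036  0.5561] | shift before [-0.0077 -0.0039  0.5561] pos [0.4755 0.3449 0.2878] t 29.77 w 0.024 F [ 0.8  0.1 -3.7]
```

Call:
arm_command(deltas=[-0.01,-0.003,0.03,0,0.0008,0,-1,0,0,0.06,0,0,0,-1,0,0,0.08,0,0,0,-1,0,0,0.09,0,0,0,-1,0,0,0.09,0,0,0,-1,0,0,0.08,0,0,0,-1,0,0,0.06,0,0,0,-1,0,0,0.025,0,0,0,-1,0,0,0.017,0,0,0,-1,0,0,0.004,0,0,0,-1,0,0,0.004,0,0,0,-1,0,0,0.004,0,0,0,-1,0,0,0.004,0,0,0,-1,0,0,0.004,0,0,0,-1,0,0,0.004,0,0,0,-1,0,0,0.004,0,0,0,-1,0,0,0,0,0,0,-1])

```text
clock: 31.18
tool_pos: [0.4728, 0.3473, 0.121]
tcp_rot: [-0.0, 1.0, 0.0, 0.001]
ft_force: [-1.6, -0.9, 1.2]
gripper_width: 0.024
gripper_force: 30.0
```

Call:
arm_command(deltas=[0,0,0.003,0,0,0,-1,0,0,0,0,0,0,-0.4,0,0,0,0,0,0,0.0,0,0,0,0,0,0,0.1,0,0,0,0,0,0,0.1,0,0,-0.03,0,0,0,0.1,0,0,-0.06,0,0,0,0.1,0,0,-0.08,0,0,0,0.1,0,0,-0.09,0,0,0,0.1,0,0,-0.09,0,0,0,0.1,0,0,-0.05,0,0,0,0.1,0,0.1,0,0,0,0,0.1,0,0.1,0,0,0,0,0.1,0,0.1,0,0,0,0,0.1,0,0.1,0,0,0,0,0.1,0,0.1,0,0,0,0,0.1,0,0.1,0,0,0,0,0.1,0,0.1,0,0,0,0,0.1,0,0.1,0,0,0,0,0.1,0,0.1,0,0,0,0,0.1])

```text
clock: 32.85
tool_pos: [0.4725, 0.0756, 0.24]
tcp_rot: [-0.0, 1.0, 0.0, 0.001]
ft_force: [-1.4, -0.0, -1.1]
gripper_width: 0.0525
gripper_force: 0.0
```

Call:
arm_command(deltas=[0,0.1,0,0,0,0,0.1,0,0.1,0,0,0,0,0.1,0,0.1,0,0,0,0,0.1,0,0.1,0,0,0,0,0.1,0,0.1,0,0,0,0,0.1,0,0.05,0,0,0,0,0.1,0,0,0,0,0,0,0.1])

```text
clock: 33.43
tool_pos: [0.4727, -0.0906, 0.2398]
tcp_rot: [0.0, 1.0, -0.002, 0.001]
ft_force: [-0.5, -0.4, -0.5]
gripper_width: 0.0522
gripper_force: 0.0
```

```bash
python3 - <<'E'
from h import *
shot("top","t6"); shot("side","s6"); print(robot.observe()["tool_pos"])
for y in (.124,.198,.272,.346): book("t6",.472,y)
E
```

```text
[ 0.47277305 -0.08823229  0.23963204]
book 859 ztop 0.1532 [473.8 123.7] [203.7  28.9] 0.06
book 766 ztop 0.1431 [474.4 197.3] [ 26.9 192.2] 89.9
book 499 ztop 0.127 [471.9 272.1] [176.1  19.2] 0.12
book 858 ztop 0.1574 [472.1 346. ] [213.2  27. ] 0.42
```

View pics/s6.png

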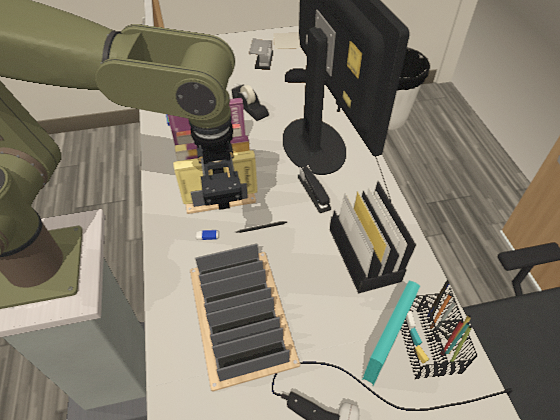

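The full rack at (245,315) is now empty. The four books stand in the other rack behind the gripper, around (215,150), and the numbers put them centred, square and on the floor.

```bash
python3 -c "
from station import robot
print(robot.hand_in())"
```

```text
the job is handed in; nothing more can be done
None
```

All four books now stand in reverse order in the empty rack, each released, upright, square and within about 2.5 mm of centre by the last camera measurement; I handed the job in at about 33.5 s, and no verdict came back.

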